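# Sleeve on the spigot, die held ready above it

### The job

Push the loose steel sleeve fully home onto the upright spigot in the middle of the railed jig and let go of it. Then take the taller of the two dies from the aluminium bar between the jig and the bench press, carry it over the guard rail, and hold it upright and centred about one centimetre above the sleeve's upper end, ready for pressing, without it ever touching the sleeve or the jig. Finish while still holding it there, motionless; do not bump the guard rail, and leave the other dies where they stand.

Things in the scene. Friction and masses are not known exactly. Their poses are not given: they have to be found in the camera images.
- jig: Fixed jig: aluminium plate 180 x 180 x 10 mm on the worktop, a smooth steel spigot upright in its middle, a dark guard rail all round, four 4 mm high screw heads. Place and yaw vary. Origin: centre of the plate's underside, z up, x and y along its sides.
- seat (a point): Point on the spigot's axis at the height of the 40 mm wide shoulder on which the sleeve seats, 20 mm above the worktop. The spigot is 18 mm in diameter and rises 35 mm above this shoulder (tip 55 mm above the worktop); its top 8 mm taper to 10 mm.
- guard: The jig's guard rail, part of the jig: two closed loops of 8 mm bar, 168 mm square on the bar's centre line with cut corners, on four corner posts; its top is 70 mm above the worktop. Origin: same as the jig's.
- sleeve: Loose plain steel tube standing upright on the worktop to the robot's right: outside diameter 32 mm, bore 21 mm straight through, 50 mm long, about 0.12 kg. Origin: centre of its lower end, z along its axis. Both ends are alike.
- sleeve_top (a point): Centre of the sleeve's upper end, 50 mm above its origin.
- die_block: Fixed aluminium bar 140 x 50 x 14 mm lying on the worktop to the robot's left, with two dies standing on it, each about 45 mm from its middle. Origin: centre of its underside; y is along its length, which points roughly away from the robot. A fixed bench press, 0.4 m tall, stands farther left (x 0.33 to 0.50 m, y 0.35 to 0.52 m); another bar with dies far back is only background.
- tall_die: The die to be carried: turned light-grey metal cylinder, 31 mm in diameter and 45 mm tall with a shallow hole in its top, about 0.2 kg, standing loose and upright near one end of the bar (either end). Origin: centre of its underside, z up along its axis.
- short_die: The other die on the bar, not to be moved: turned whitish cylinder, wider and lower, 34 mm in diameter and 30 mm tall. Origin: centre of its underside.
- small_die: A third die, not to be moved: cylinder 25 mm in diameter and 38 mm tall, standing on the worktop at the far right. Origin: centre of its underside.
Not all that is in view belongs to the job. What is shaped like the tall_die but purple is not meant.

How it is judged:
On the way:
1. the sleeve sits fully home on the spigot, released (horizontal distance between sleeve and seat below 0.004 m and z of sleeve in the frame of seat below 0.003 m and angle between sleeve's own z axis and vertical below 0.08 rad and contact force between the fingers and sleeve below 0.05 N), for 0.2 s.
At the end, for the whole second after the job is handed in: Sleeve on the spigot (4 mm sideways, 3 mm up, 0.08 rad); taller die gripped, still (20 mm/s), upright (0.12 rad), 3 to 20 mm above the sleeve's upper end, within 6 mm of its axis, touching neither sleeve nor jig; other dies within 20 mm of their places (horizontal distance between sleeve and seat below 0.004 m and z of sleeve in the frame of seat below 0.003 m and angle between sleeve's own z axis and vertical below 0.08 rad and horizontal distance between tall_die and sleeve_top below 0.006 m and z of tall_die in the frame of sleeve_top between 0.003 and 0.02 m and angle between tall_die's own z axis and vertical below 0.12 rad and contact force between the fingers and tall_die above 0.5 N and contact force between tall_die and sleeve below 0.05 N and contact force between tall_die and jig below 0.05 N and linear speed of tall_die below 0.02 m/s and distance of each of short_die, small_die from where it was at the start of the episode below 0.02 m); the arm keeps its last pose, push and grip.
It fails at once if the tall die touches the sleeve (contact force between tall_die and sleeve above 0.3 N).
It fails at once if the tall die touches the jig (contact force between tall_die and jig above 0.3 N).
It fails at once if the guard rail is bumped (contact force between anything else and guard above 2 N).
It fails at once if another die is moved (distance of any of short_die, small_die from where it was at the start of the episode above 0.02 m).
It also fails if it takes over 61 s, if anything falls off the work surface, if the arm or the gripper's body presses on something with over 40 N, if the wrist force passes 120 N, or if a joint passes its speed limit or range.

### The arm

A 6-joint arm with a two-finger parallel gripper is mounted at the origin on a cart in front of the work surface, level with it; the furniture and walls round the work are solid. World frame = base frame: x ahead of the robot, y to its left, z up, the work surface at z = 0. Lengths are in m, angles in rad, forces in N, time in s.
With the tool pointing down it reaches from about 0.375 to 0.975 m from the base axis. Payload 3.8 kg.
Tool frame: the origin (TCP) lies on the centre line of the jaws, within the pads' length; the fingertips stand 22 mm ahead of it and the grasp point (between the pads) lies 3 mm ahead of it; z points along the fingers, x is the direction in which the jaws open and shut, and the axes are right-handed (so a half turn about z gives the same grasp; the last joint's range is limited). The gripper opens to 85 mm and grips with 20 to 120 N. Pads are 22 mm wide; open, the fingers measure 114 mm over their backs; the gripper's body (76 mm by 85 mm) begins 54 mm behind the grasp point. The pads swing forward as they close: fully open they stand 13 mm farther back than shut.
Start: joints at [-1.201, 0.264, 1.604, -0, 1.274, -0.037], TCP at [0.267, -0.62, 0.253] pointing down, gripper open.
Joint ranges: [-2.63, 2.63], [-0.94, 2.18], [0.31, 2.57], [-1.31, 4.45], [0, 2.66], [-2.55, 2.55]. Speed limits (rad/s): [2.57, 2.57, 3.14, 3.14, 3.14, 3.14].

### API

Orientations are given as a rotation vector (axis times angle).
In Python, from workcell import bot, viewer gives the robot as it stands.
- The arm moves only by the tool move_arm, never from a script. Its argument "series" is text: rows parted by semicolons, each of 7 numbers parted by spaces: the turn, a rotation vector about the tool's x, y, z scaled (see below), then the shift along the tool's x, y, z scaled (see below), then the opening, from -1 (shut) to 1 (fully open). A call has exactly 8 rows; each row is the pose to reach, as a shift and turn from the pose commanded when the call began, along the tool's axes at that moment; what a row does not reach only later rows make up. The controller multiplies each number of a shift by 100 mm and each number of a turn by 120 degrees. A row lasts 1/10 s, in which the tool goes at most 50 mm and 8.59 degrees, less where a joint would pass 70% of its speed; a pose out of reach is approached as far as the arm can. A call with a number of a shift or a turn outside -1 to 1 is refused whole. A call with a gripper value outside its range is refused whole. The fingers move at their own pace and stop on an object; "squeeze" is the grip in N (left out, the last holds). Time passes only in rows, so rows that repeat a pose let the fingers close, or fill a call up. It gives the time, the measured TCP pose, the force and the opening at its end, in the units of the state.
- bot.read_state(): the state, without advancing time (a new reading comes with each control period).
- viewer.read_camera(name): name is "side" or "top"; returns a dict with "pixels" (400x640x3 uint8, red, green, blue), "K" (3x3 intrinsics, pixels), "world_to_cam" (4x4, takes a point from world to camera coordinates). Camera axes: x right, y up, looking along -z (the intrinsics and any distortion apply to the point x, -y, -z); pixel columns grow to the right and rows downward; lengths in m; the calibration is good to about 2 mm. A picture is of the moment at which its call begins. There is no depth.
- bot.finish_job(): hands the job in, once; it reports no verdict.
The state is a dict: "time": time; "q": joint angles; "joint_vel": joint speeds; "joint_torque": joint torques, N m; "tool_pos": TCP position; "tcp_rot": TCP orientation; "wrist_force": force on the tool from outside, world axes, zero at the start; "torque": the same for the moment, N m; "width": opening from 0.0 (shut) to 1.0 (fully open).
Only numpy, scipy, OpenCV 4.12 (cv2) and the standard library are available. Lean on these libraries where they do the work, as an engineer would, in place of code of your own. Each camera call takes 0.05 s, during which the arm holds its last target.

## Working session

There is one attempt and no reset: what is moved stays moved. The work goes in short steps, Python scripts to look and compute and a tool call to move; the robot and the scene stay as the last step left them, time stands still between calls to the robot, and variables do not carry over. Pictures are saved under pics/ and viewed, and the job is handed in when it is done.

Besides the shell and the picture viewer there is one more tool, called after "Call:" in YAML: its name, and indented under it one key for each argument. move_arm: Moves the arm, as the interface text tells. Its arguments: {"type":"object","properties":{"series":{"type":"string"},"squeeze":{"type":"number"}},"required":["series"]}

```bash
mkdir -p pics
cat > h.py <<'E'
import numpy as np, cv2
from scipy.spatial.transform import Rotation as R
from workcell import bot, viewer
def snap(n,tag):
    d=viewer.read_camera(n); cv2.imwrite(f'pics/{tag}.png',cv2.cvtColor(d['pixels'],cv2.COLOR_RGB2BGR)); np.savez(f'pics/{tag}.npz',**{k:np.array(v) for k,v in d.items()}); return d
def load(tag): return dict(np.load(f'pics/{tag}.npz',allow_pickle=True))
def proj(d,p):
    p=np.atleast_2d(p); c=(d['world_to_cam']@np.c_[p,np.ones(len(p))].T).T[:,:3]
    c=c*[1,-1,-1]; u=(d['K']@c.T).T; return u[:,:2]/u[:,2:]
def onz(d,uv,z):
    M=d['world_to_cam']; r=np.linalg.inv(d['K'])@[uv[0],uv[1],1]; r=r*[1,-1,-1]
    Rm=M[:3,:3]; o=-Rm.T@M[:3,3]; w=Rm.T@r; return o+w*(z-o[2])/w[2]
def crop(tag,x,y,w,h,s,out):
    im=cv2.imread(f'pics/{tag}.png')[y:y+h,x:x+w]; cv2.imwrite(f'pics/{out}.png',cv2.resize(im,None,fx=s,fy=s,interpolation=cv2.INTER_CUBIC))
E
python3 - <<'E'
from h import *
for n in('top','side'):
    d=snap(n,n+'0'); print(n,[k for k in d],d['K'],d['world_to_cam'])
print(bot.read_state())
E
```

```text
top ['pixels', 'K', 'world_to_cam'] [[391.97809782   0.         317.88666804]
 [  0.         391.97809782 200.32015096]
 [  0.           0.           1.        ]] [[-0.0240803  -0.99911847  0.03438627 -0.05569096]
 [ 0.98309412 -0.01742096  0.18227032 -0.48044703]
 [-0.18151061  0.03819406  0.98264699 -0.85326987]
 [ 0.          0.          0.          1.        ]]
side ['pixels', 'K', 'world_to_cam'] [[439.20110147   0.         319.51725799]
 [  0.         439.20110147 196.94933233]
 [  0.           0.           1.        ]] [[ 0.99890804  0.04664368 -0.00266292 -0.48346642]
 [-0.0398505   0.88040504  0.47254514  0.03895158]
 [ 0.0243857  -0.47192302  0.88130245 -1.34293186]
 [ 0.          0.          0.          1.        ]]
{'time': 0.1, 'q': array([-1.20088438e+00,  2.64735071e-01,  1.60525887e+00,  1.31793509e-05,
        1.27371147e+00, -3.68850811e-02]), 'joint_vel': array([-0.00119298, -0.00263738, -0.00385951,  0.0009305 ,  0.00066953,
        0.0001476 ]), 'joint_torque': array([-2.47566522e-04, -5.16707468e+01, -3.68589628e+01,  4.82561097e-05,
        6.30129958e-03, -4.77710500e-06]), 'tool_pos': array([ 0.26686103, -0.61932387,  0.25203633]), 'tcp_rot': array([-2.62334018,  1.72624431,  0.00269064]), 'wrist_force': array([-0.4952485 , -0.37339085,  0.13755496]), 'torque': array([ 0.01374114, -0.0058668 ,  0.01621292]), 'width': 1.0039573333590324}
```

View pics/top0.png

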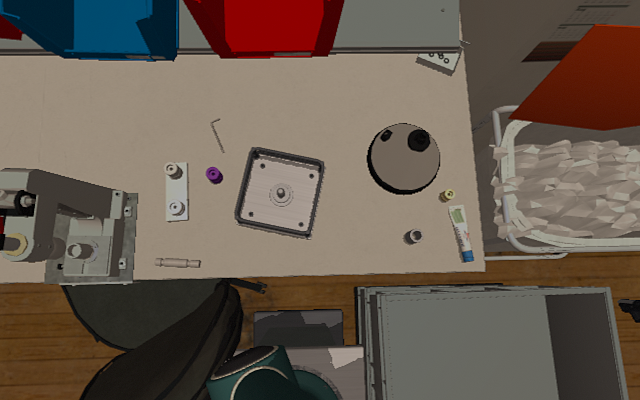

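View pics/side0.png

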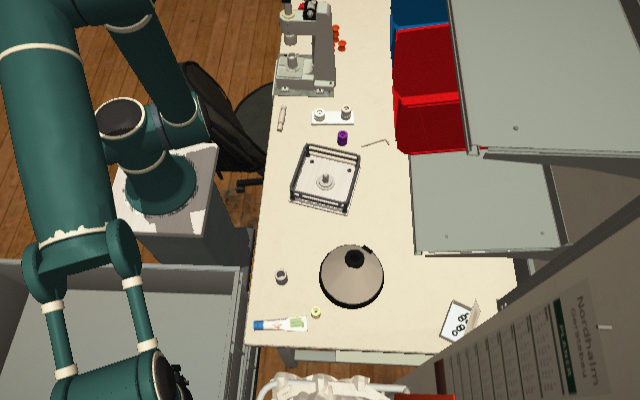

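```bash
python3 - <<'E'
from h import *
crop('top0',395,180,80,60,8,'c1'); crop('top0',155,150,75,75,8,'c2'); crop('top0',225,140,110,105,7,'c3')
crop('side0',280,130,90,85,8,'s3'); crop('side0',300,90,70,60,8,'s2'); crop('side0',250,240,140,95,5,'s1')
E
cd pics; python3 -c "
import cv2,numpy as np
def pad(a,w,h):
    o=np.zeros((h,w,3),np.uint8);o[:a.shape[0],:a.shape[1]]=a;return o
print([cv2.imread(f'{c}.png').shape for c in('c1','c2','c3','s1','s2','s3')])"
```

```text
[(480, 640, 3), (600, 600, 3), (735, 770, 3), (475, 700, 3), (480, 560, 3), (680, 720, 3)]
```

View pics/c1.png

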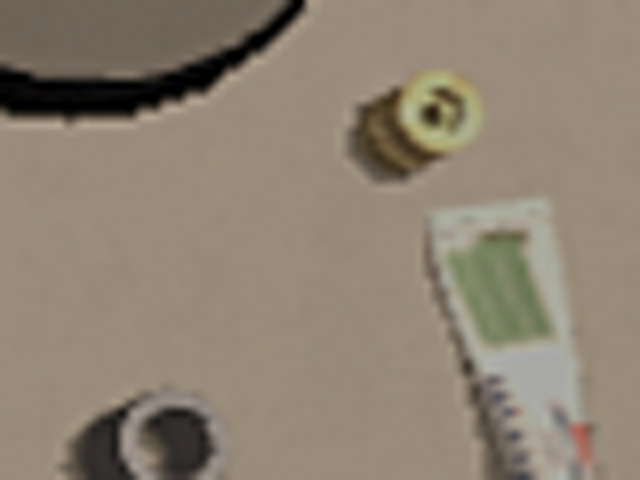

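View pics/c2.png

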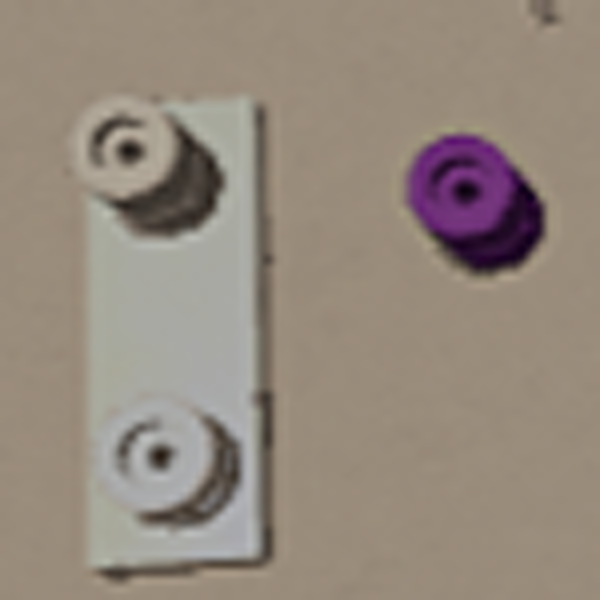

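View pics/c3.png

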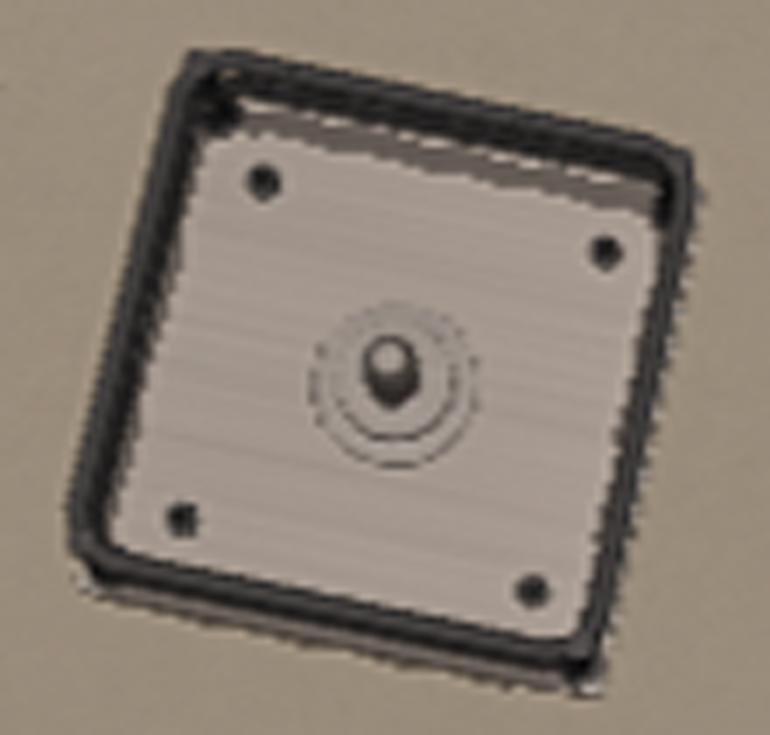

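View pics/s1.png

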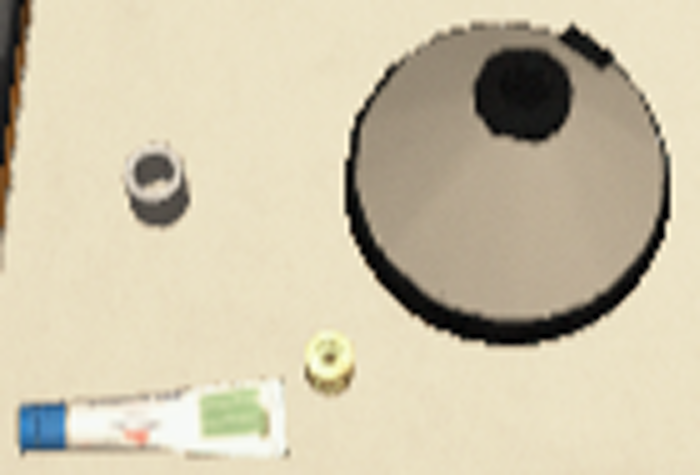

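View pics/s2.png

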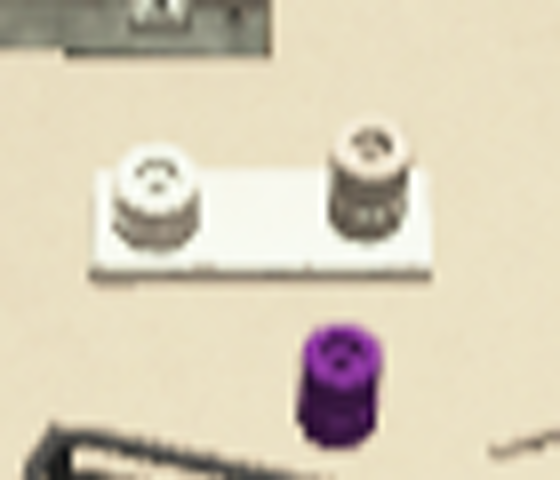

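View pics/s3.png

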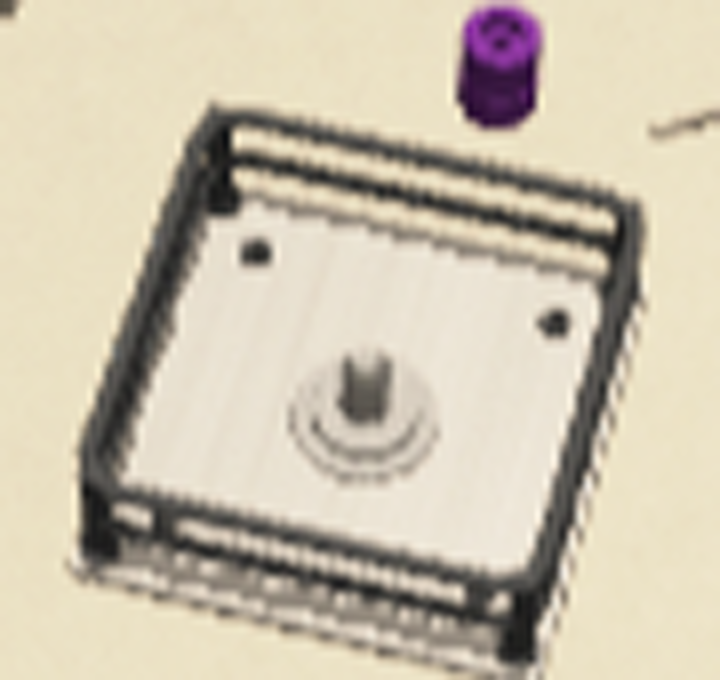

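Run:
```python
from h import *
t=load('top0'); s=load('side0')
crop('top0',390,215,50,40,14,'c4'); crop('side0',262,255,40,40,14,'s4')
def c(x0,y0,k,X,Y): return np.array([x0+(X+.5)/k-.5,y0+(Y+.5)/k-.5])
def show(n,a,b,z):
    print(n,'top',onz(t,a,z).round(4),'side',onz(s,b,z).round(4))
show('tall',c(155,150,8,126,148),c(300,90,8,370,147),.059)
show('short',c(155,150,8,158,456),c(300,90,8,156,182),.044)
show('small',c(395,180,8,440,112),c(250,240,5,330,356),.038)
show('purple',c(155,150,8,462,187),c(280,130,8,502,37),.045)
show('sleeve',c(395,180,8,170,440),c(250,240,5,155,172),.05)
show('tip',c(225,140,7,391,355),c(280,130,8,366,356),.055)
show('should',c(225,140,7,395,383),c(280,130,8,364,412),.015)
# guard corners top centre line z .07 , screws z .014
for n,a,b in (('screwA',(264,182),None),('B',(606,252),None),('C',(183,519),None),('D',(532,591),None)):
    print(n,onz(t,c(225,140,7,*a),.014).round(4))
for a in ((256,252),(554,324)): print('side',onz(s,c(280,130,8,*a),.014).round(4))
```

```text
tall top [0.5567 0.2668 0.059 ] side [0.5557 0.2729 0.059 ]
short top [0.4708 0.2591 0.044 ] side [0.4703 0.2636 0.044 ]
small top [ 0.4911 -0.3754  0.038 ] side [ 0.4915 -0.3726  0.038 ]
purple top [0.5476 0.1757 0.045 ] side [0.5472 0.1795 0.045 ]
sleeve top [ 0.3956 -0.2853  0.05  ] side [ 0.3949 -0.2835  0.05  ]
tip top [0.502  0.0191 0.055 ] side [0.5    0.0255 0.055 ]
should top [0.5008 0.0202 0.015 ] side [0.4997 0.0249 0.015 ]
screwA [0.5721 0.0645 0.014 ]
B [ 0.5456 -0.0522  0.014 ]
C [0.4558 0.0913 0.014 ]
D [ 0.4292 -0.025   0.014 ]
side [0.4548 0.0955 0.014 ]
side [0.5709 0.0679 0.014 ]
```

View pics/c4.png

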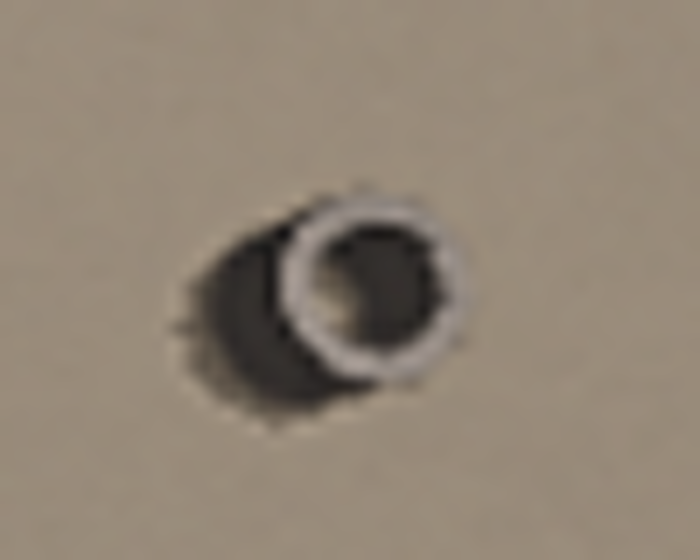

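View pics/s4.png

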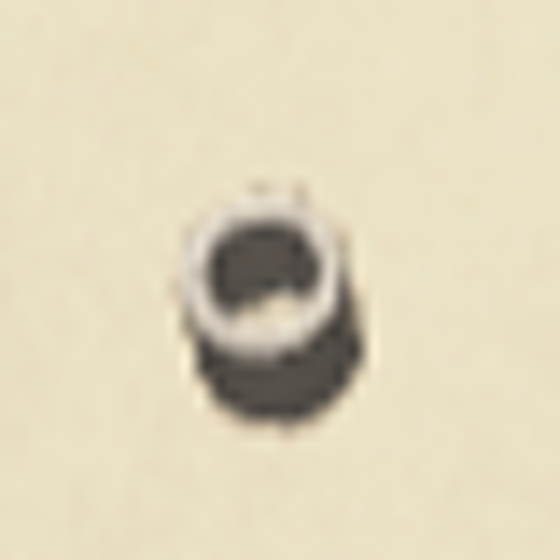

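Run:
```python
from h import *
t=load('top0'); s=load('side0')
def c(x0,y0,k,X,Y): return np.array([x0+(X+.5)/k-.5,y0+(Y+.5)/k-.5])
print('sleeve',onz(t,c(390,215,14,373,290),.05),onz(s,c(262,255,14,263,272),.05))
def tri(a,b):
    P=[]
    for d in(t,s):
        P.append(d['K']@np.diag([1,-1,-1])@d['world_to_cam'][:3])
    X=cv2.triangulatePoints(P[0],P[1],np.float64(a).reshape(2,1),np.float64(b).reshape(2,1));return (X[:3]/X[3]).ravel()
print('knob',tri((419,140),(354.5,258)))
for d in(t,s): M=d['world_to_cam'];print('cam',-M[:3,:3].T@M[:3,3])
for n,a,b in(('tip',(225,140,7,391,355),(280,130,8,366,356)),('tall',(155,150,8,126,148),(300,90,8,370,147)),('pur',(155,150,8,462,187),(280,130,8,502,37))): print(n,tri(c(*a),c(*b)))
print('sl',tri(c(390,215,14,373,290),c(262,255,14,263,272)))
Rm=R.from_rotvec(bot.read_state()['tcp_rot']).as_matrix();print(Rm.round(3))
```

```text
sleeve [ 0.3940071  -0.28602886  0.05      ] [ 0.39412567 -0.28338737  0.05      ]
knob [ 0.5808486  -0.27261616  0.16331946]
cam [ 0.31610606 -0.03142187  0.92794931]
cam [ 0.51723906 -0.64550297  1.16383532]
tip [0.49997667 0.01862972 0.06609157]
tall [0.55465815 0.26361148 0.06957796]
pur [0.54652638 0.17450374 0.05131273]
sl [ 0.39415731 -0.28476471  0.05387048]
[[ 0.396 -0.918 -0.001]
 [-0.918 -0.396  0.002]
 [-0.002 -0.    -1.   ]]
```

Candidates (top image): 
- Tall die: the beige-grey die at (171,168) on the bar's far end. Lookalikes are the short white die at (175,207), the purple die at (213,173) and the small yellowish die at (450,194).
- Sleeve: the open tube at (417,235). 

The crops confirm both: (171,168) is the taller one on the bar, and (417,235) has a see-through bore.

```bash
cat >> h.py <<'E'
def go(p,yaw=None):
    st=bot.read_state(); Rm=R.from_rotvec(st['tcp_rot']).as_matrix(); d=np.array(p)-st['tool_pos']
    print('t',round(st['time'],2),'pos',st['tool_pos'].round(4),'yaw',np.degrees(np.arctan2(Rm[1,0],Rm[0,0])).round(2),'tilt',Rm[:2,2].round(4),'F',st['wrist_force'].round(1),'w',round(st['width'],3),'q',st['q'].round(2))
    print('shift units',(Rm.T@d*10).round(3))
    if yaw is not None:
        T=R.from_euler('z',yaw,degrees=True).as_matrix()@np.diag([1,-1,-1.])
        print('turn units',(R.from_matrix(Rm.T@T).as_rotvec()/np.radians(120)).round(4))
E
python3 -c "
from h import *
go((.394,-.2847,.12))"
```

```text
t 0.1 pos [ 0.2669 -0.6193  0.252 ] yaw -66.69 tilt [-0.0008  0.002 ] F [-0.5 -0.4  0.1] w 1.004 q [-1.2   0.26  1.61  0.    1.27 -0.04]
shift units [-2.567 -2.492  1.326]
```

Call:
move_arm:
  series: "0 0 0 -0.12 -0.12 0.02 1;0 0 0 -0.25 -0.24 0.07 1;0 0 0 -0.38 -0.36 0.14 1;0 0 0 -0.50 -0.48 0.2 1;0 0 0 -0.62 -0.6 0.26 1;0 0 0 -0.74 -0.72 0.32 1;0 0 0 -0.86 -0.83 0.38 1;0 0 0 -0.98 -0.95 0.44 1"

```text
time: 0.9
tool_pos: [0.3159, -0.4908, 0.2087]
tcp_rot: [-2.624, 1.727, 0.0]
wrist_force: [0.1, -0.1, 0.2]
width: 1.001
```

Call:
move_arm:
  series: "0 0 0 -0.12 -0.12 0.06 1;0 0 0 -0.25 -0.24 0.12 1;0 0 0 -0.38 -0.36 0.18 1;0 0 0 -0.50 -0.48 0.24 1;0 0 0 -0.62 -0.6 0.30 1;0 0 0 -0.74 -0.72 0.36 1;0 0 0 -0.86 -0.83 0.42 1;0 0 0 -0.98 -0.95 0.46 1"

```text
time: 1.7
tool_pos: [0.3643, -0.3633, 0.1626]
tcp_rot: [-2.624, 1.727, 0.001]
wrist_force: [-0.3, -0.2, 0.0]
width: 0.995
```

```bash
python3 -c "
from h import *
go((.394,-.2847,.12),-66.7)"
```

```text
t 1.7 pos [ 0.3643 -0.3633  0.1626] yaw -66.69 tilt [-0.0004  0.0005] F [-0.3 -0.2  0. ] w 0.995 q [-0.83  0.04  2.04 -0.    1.07  0.33]
shift units [-0.604 -0.584  0.426]
turn units [0.0001 0.0003 0.    ]
```

Call:
move_arm:
  series: "0 0 0 -0.12 -0.12 0.08 1;0 0 0 -0.25 -0.24 0.16 1;0 0 0 -0.38 -0.36 0.24 1;0 0 0 -0.50 -0.48 0.32 1;0 0 0 -0.60 -0.58 0.40 1;0 0 0 -0.60 -0.58 0.42 1;0 0 0 -0.60 -0.58 0.42 1;0 0 0 -0.60 -0.58 0.42 1"

```text
time: 2.5
tool_pos: [0.3938, -0.2873, 0.1217]
tcp_rot: [2.624, -1.727, 0.001]
wrist_force: [-0.7, 0.7, -0.6]
width: 1.001
```

```bash
python3 -c "
from h import *
go((.394,-.2847,.038),-66.7)
snap('top','top1');snap('side','side1')
crop('top1',370,190,90,70,8,'c5');crop('side1',230,220,100,75,7,'s5')"
```

```text
t 2.5 pos [ 0.3938 -0.2873  0.1217] yaw -66.7 tilt [ 0.0005 -0.0008] F [-0.7  0.7 -0.6] w 1.001 q [-0.68  0.03  2.13 -0.    0.98  0.48]
shift units [-0.024 -0.012  0.837]
turn units [-0.0001 -0.0004 -0.    ]
```

View pics/c5.png

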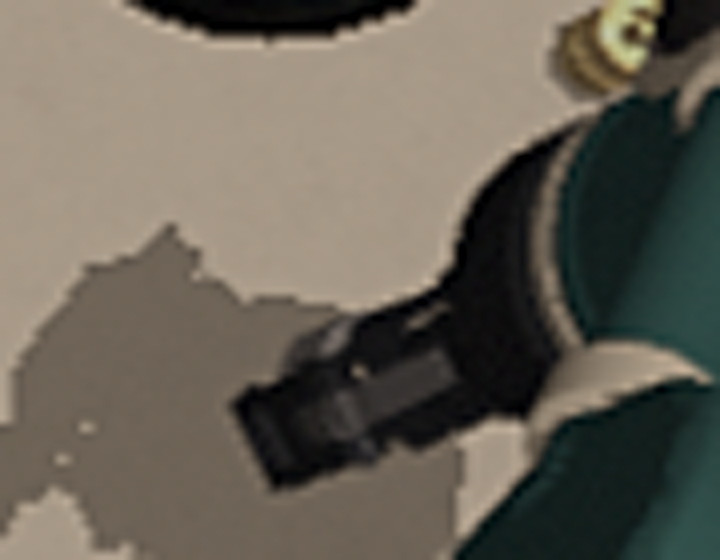

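View pics/s5.png

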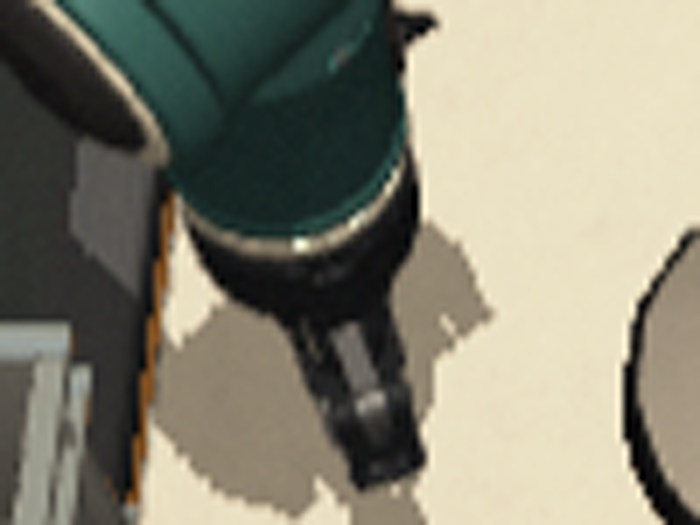

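Call:
move_arm:
  series: "0 0 0 -0.02 -0.01 0.2 1;0 0 0 -0.02 -0.01 0.4 1;0 0 0 -0.02 -0.01 0.6 1;0 0 0 -0.02 -0.01 0.72 1;0 0 0 -0.02 -0.01 0.80 1;0 0 0 -0.02 -0.01 0.83 1;0 0 0 -0.02 -0.01 0.83 0.5;0 0 0 -0.02 -0.01 0.83 0.2"
  squeeze: 20

```text
time: 3.4
tool_pos: [0.3943, -0.285, 0.039]
tcp_rot: [2.624, -1.727, 0.002]
wrist_force: [-0.8, 0.0, -0.5]
width: 0.689
```

Call:
move_arm:
  series: "0 0 0 0 0 0 0;0 0 0 0 0 0 -0.2;0 0 0 0 0 0 -0.4;0 0 0 0 0 0 -1;0 0 0 0 0 0 -1;0 0 0 0 0 0 -1;0 0 0 0 0 0 -1;0 0 0 0 0 0 -1"

```text
time: 4.2
tool_pos: [0.3941, -0.2848, 0.039]
tcp_rot: [2.624, -1.727, 0.002]
wrist_force: [-1.0, -0.2, 5.0]
width: 0.378
```

```bash
python3 -c "
from h import *
go((.394,-.2847,.038),-66.7)"
```

```text
t 4.2 pos [ 0.3941 -0.2848  0.039 ] yaw -66.69 tilt [ 0.0008 -0.0006] F [-1.  -0.2  5. ] w 0.378 q [-0.68  0.15  2.18  0.    0.8   0.49]
shift units [-0.001  0.001  0.01 ]
turn units [-0.0002 -0.0004  0.0001]
```

Call:
move_arm:
  series: "0 0 0 0 0 0 0.4;0 0 0 0 0 0 0.4;0 0 0 0 0 0 0.4;0 0 -0.07 0 0 0 0.4;0 0 -0.14 0 0 0 0.4;0 0 -0.21 0 0 0 0.4;0 0 -0.28 0 0 0 0.4;0 0 -0.35 0 0 0 0.4"

```text
time: 5.0
tool_pos: [0.3934, -0.2843, 0.038]
tcp_rot: [-3.071, 0.662, 0.001]
wrist_force: [0.7, 0.1, -0.5]
width: 0.701
```

Call:
move_arm:
  series: "0 0 -0.07 0 0 0 0.4;0 0 -0.14 0 0 0 0.4;0 0 -0.21 0 0 0 0.4;0 0 -0.28 0 0 0 0.4;0 0 -0.35 0 0 0 0.4;0 0 -0.4 0 0 0 0.4;0 0 -0.4 0 0 0 0.4;0 0 -0.4 0 0 0 0"

```text
time: 5.8
tool_pos: [0.3935, -0.2844, 0.0381]
tcp_rot: [-3.077, -0.631, 0.0]
wrist_force: [0.1, 0.2, -0.5]
width: 0.545
```

Call:
move_arm:
  series: "0 0 0 0 0 0 -0.2;0 0 0 0 0 0 -0.4;0 0 0 0 0 0 -1;0 0 0 0 0 0 -1;0 0 0 0 0 0 -1;0 0 0 0 0 0 -1;0 0 0 0 0 0 -1;0 0 0 0 0 0 -1"
  squeeze: 30

```text
time: 6.6
tool_pos: [0.3937, -0.2845, 0.0383]
tcp_rot: [3.077, 0.634, 0.0]
wrist_force: [-0.1, 0.8, 0.7]
width: 0.37
```

```bash
python3 -c "
from h import *
go((.5,.02,.14),23.3)"
```

```text
t 6.6 pos [ 0.3937 -0.2845  0.0383] yaw 23.3 tilt [ 0.0002 -0.0001] F [-0.1  0.8  0.7] w 0.37 q [-0.68  0.15  2.18  0.    0.8  -1.08]
shift units [ 2.181 -2.376 -1.017]
turn units [ 0.0001 -0.      0.    ]
```

Call:
move_arm:
  series: "0 0 0 0 0 -0.15 -1;0 0 0 0.05 -0.05 -0.3 -1;0 0 0 0.15 -0.17 -0.45 -1;0 0 0 0.27 -0.3 -0.6 -1;0 0 0 0.39 -0.43 -0.75 -1;0 0 0 0.51 -0.56 -0.9 -1;0 0 0 0.62 -0.68 -1 -1;0 0 0 0.73 -0.8 -1 -1"

```text
time: 7.4
tool_pos: [0.4301, -0.1819, 0.1397]
tcp_rot: [3.075, 0.634, 0.003]
wrist_force: [0.8, -0.1, -1.5]
width: 0.369
```

Call:
move_arm:
  series: "0 0 0 0.1 -0.1 -0.02 -1;0 0 0 0.2 -0.2 -0.05 -1;0 0 0 0.3 -0.32 -0.1 -1;0 0 0 0.4 -0.44 -0.1 -1;0 0 0 0.5 -0.54 -0.1 -1;0 0 0 0.6 -0.64 -0.1 -1;0 0 0 0.7 -0.74 -0.1 -1;0 0 0 0.78 -0.84 -0.1 -1"

```text
time: 8.2
tool_pos: [0.4675, -0.0733, 0.148]
tcp_rot: [-3.077, -0.634, 0.001]
wrist_force: [-0.4, 0.3, -1.1]
width: 0.368
```

```bash
python3 -c "
from h import *
go((.5005,.022,.148),23.3)"
```

```text
t 8.2 pos [ 0.4675 -0.0733  0.148 ] yaw 23.3 tilt [-0.0005  0.0001] F [-0.4  0.3 -1.1] w 0.368 q [-0.21 -0.03  2.13  0.    1.04 -0.61]
shift units [ 0.68  -0.744 -0.   ]
turn units [-0.0002  0.0002  0.    ]
```

Call:
move_arm:
  series: "0 0 0 0.1 -0.11 0 -1;0 0 0 0.2 -0.22 0 -1;0 0 0 0.3 -0.33 0 -1;0 0 0 0.4 -0.44 0 -1;0 0 0 0.5 -0.55 0 -1;0 0 0 0.6 -0.66 0 -1;0 0 0 0.68 -0.745 0 -1;0 0 0 0.68 -0.745 0 -1"

```text
time: 9.0
tool_pos: [0.501, 0.0226, 0.1483]
tcp_rot: [-3.076, -0.637, -0.001]
wrist_force: [-0.6, -0.1, -0.5]
width: 0.372
```

```bash
python3 -c "
from h import *
go((.5005,.022,.12),23.3)
snap('top','top2');snap('side','side2')
crop('top2',220,130,130,110,6,'c6');crop('side2',270,100,110,110,6,'s6')"
```

```text
t 9.0 pos [0.501  0.0226 0.1483] yaw 23.41 tilt [0.0003 0.0002] F [-0.6 -0.1 -0.5] w 0.372 q [-0.    0.03  2.08  0.    1.04 -0.41]
shift units [-0.007  0.004  0.283]
turn units [-0.     -0.0002  0.0009]
```

View pics/c6.png

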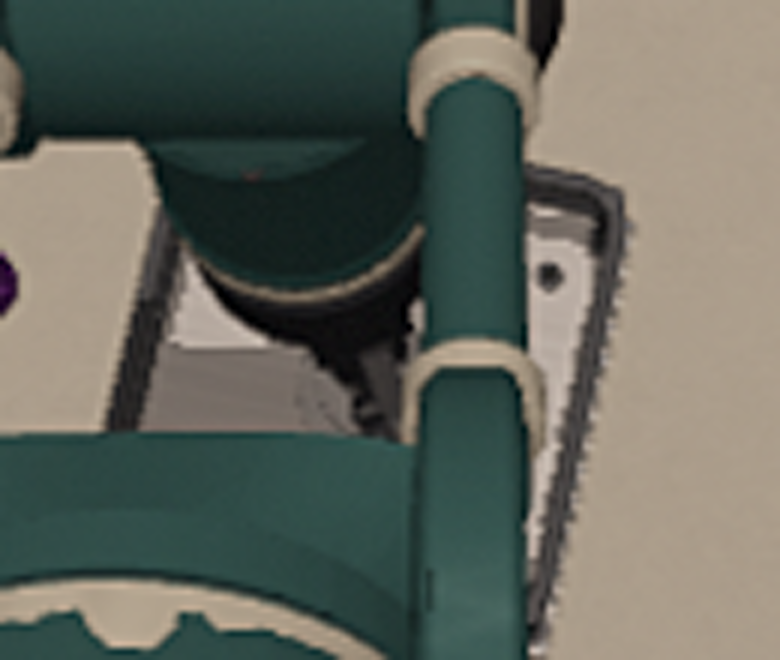

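View pics/s6.png

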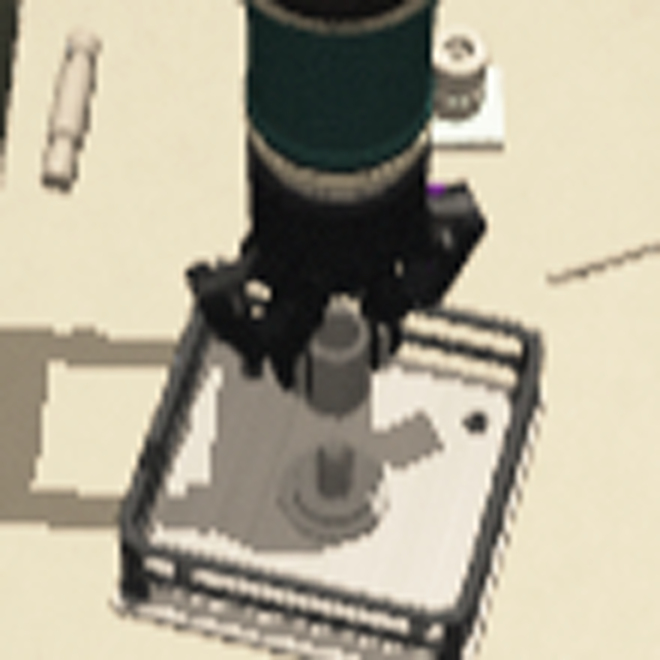

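```bash
cat > ov.py <<'E'
from h import *
a=np.linspace(0,2*np.pi,60)
def ring(x,y,z,r): return np.c_[x+r*np.cos(a),y+r*np.sin(a),0*a+z]
def overlay(tag,x0,y0,w,h,s,rings,out):
    d=load(tag); im=cv2.imread(f'pics/{tag}.png')[y0:y0+h,x0:x0+w]; im=cv2.resize(im,None,fx=s,fy=s,interpolation=cv2.INTER_CUBIC)
    for p,col in rings:
        q=(proj(d,p)-[x0,y0]+.5)*s-.5
        cv2.polylines(im,[np.round(q).astype(int)],True,col,1)
    cv2.imwrite(f'pics/{out}.png',im)
E
python3 - <<'E'
from ov import *
x,y=.501,.0226
G=(0,255,0);Rd=(0,0,255)
overlay('side2',290,140,60,55,13,[(ring(x,y,.110,.016),G),(ring(x,y,.160,.016),G),(ring(x,y,.055,.005),Rd),(ring(x,y,.020,.020),Rd),(ring(x,y,.020,.009),Rd)],'o1')
overlay('top0',250,165,60,55,13,[(ring(x,y,.055,.005),Rd),(ring(x,y,.020,.020),Rd),(ring(x,y,.020,.009),Rd)],'o2')
overlay('side0',290,140,60,60,12,[(ring(x,y,.055,.005),Rd),(ring(x,y,.020,.020),Rd),(ring(x,y,.020,.009),Rd)],'o3')
E
```

```text
(no output)
```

View pics/o1.png

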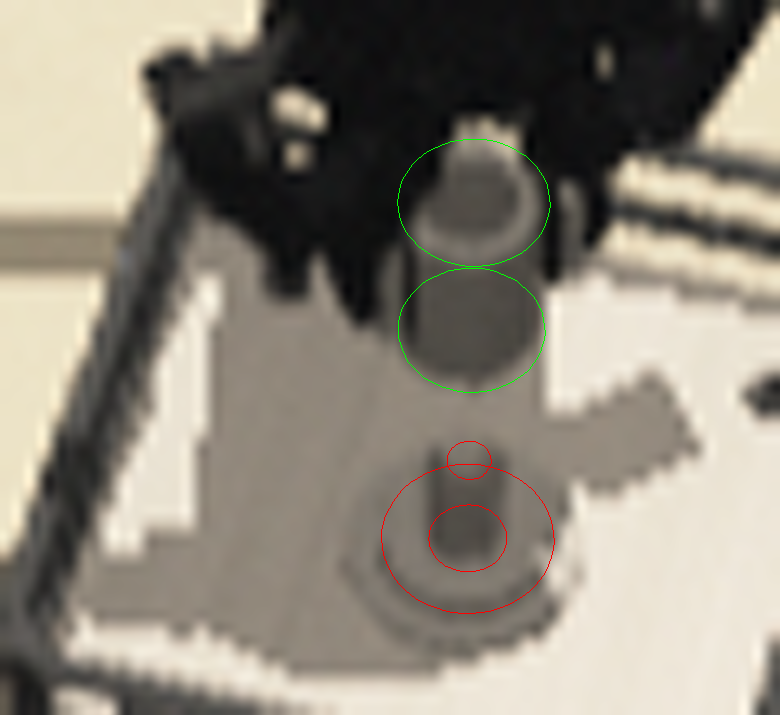

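View pics/o2.png

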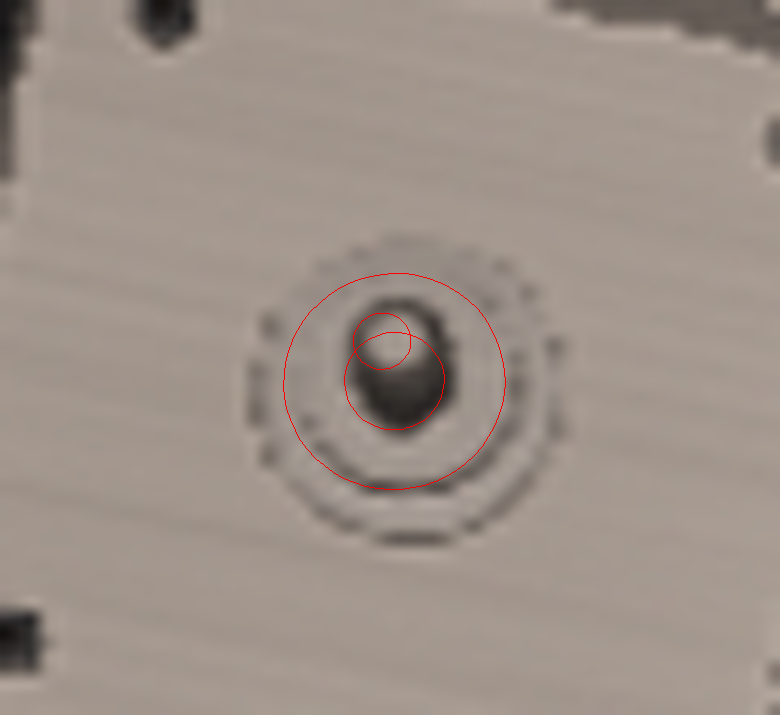

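View pics/o3.png

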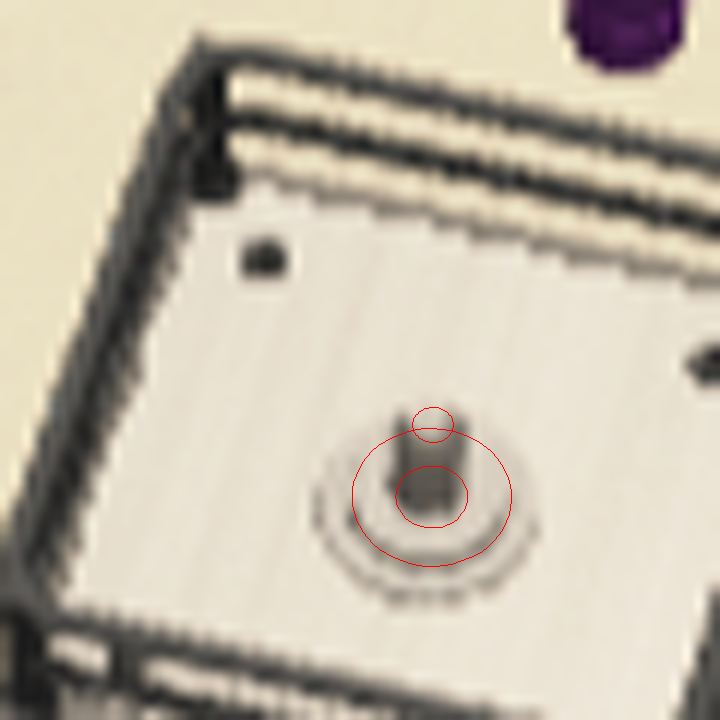

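Call:
move_arm:
  series: "0 0 0 -0.005 0.005 0.1 -1;0 0 0 -0.005 0.005 0.2 -1;0 0 0 -0.005 0.005 0.3 -1;0 0 0 -0.005 0.005 0.38 -1;0 0 0 -0.005 0.005 0.44 -1;0 0 0 -0.005 0.005 0.49 -1;0 0 0 -0.005 0.005 0.52 -1;0 0 0 -0.005 0.005 0.52 -1"

```text
time: 9.9
tool_pos: [0.5, 0.0206, 0.0959]
tcp_rot: [-3.077, -0.635, 0.001]
wrist_force: [-0.7, 0.7, -0.9]
width: 0.375
```

```bash
python3 -c "
from ov import *
go((.501,.0222,.0583),23.3)
snap('side','side3')
G=(0,255,0);x,y,z=.501,.0222,.058
overlay('side3',290,140,60,55,13,[],'o4')"
```

```text
t 9.9 pos [0.5    0.0206 0.0959] yaw 23.31 tilt [-0.0007  0.    ] F [-0.7  0.7 -0.9] w 0.375 q [-0.01  0.09  2.12  0.    0.93 -0.42]
shift units [ 0.016 -0.01   0.376]
turn units [-0.0001  0.0003  0.0001]
```

View pics/o4.png

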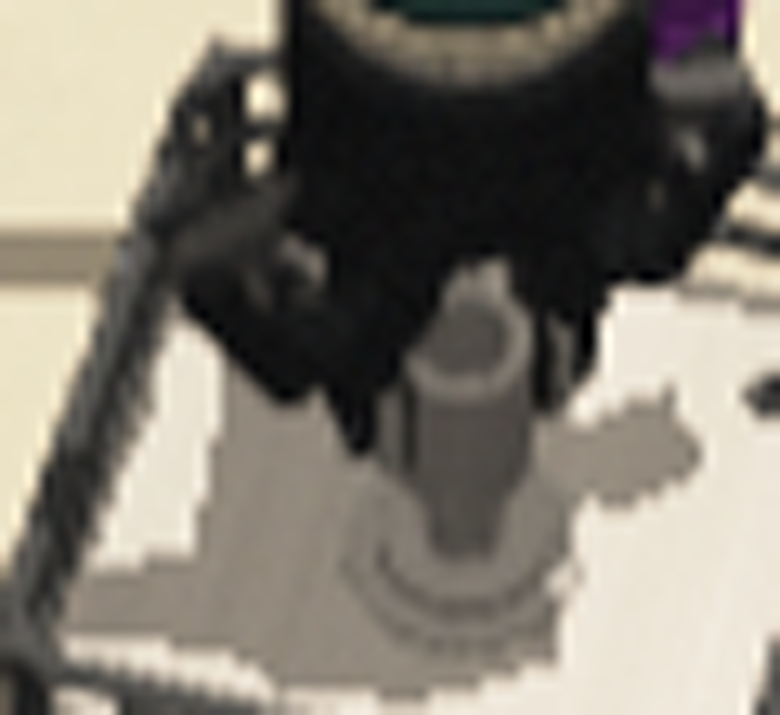

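Call:
move_arm:
  series: "0 0 0 0.003 -0.012 0.02 -1;0 0 0 0.003 -0.012 0.05 -1;0 0 0 0.003 -0.012 0.08 -1;0 0 0 0.003 -0.012 0.11 -1;0 0 0 0.003 -0.012 0.14 -1;0 0 0 0.003 -0.012 0.17 -1;0 0 0 0.003 -0.012 0.20 -1;0 0 0 0.003 -0.012 0.20 -1"

```text
time: 10.75
tool_pos: [0.4997, 0.0218, 0.0757]
tcp_rot: [-3.077, -0.634, 0.001]
wrist_force: [0.4, 0.8, -1.0]
width: 0.369
```

```bash
python3 -c "
from ov import *
go((.4998,.0218,.0583),23.3)
snap('side','side4')
overlay('side4',290,140,60,55,13,[],'o5')"
```

```text
t 10.75 pos [0.4997 0.0218 0.0757] yaw 23.3 tilt [-0.0007  0.0001] F [ 0.4  0.8 -1. ] w 0.369 q [-0.01  0.12  2.13  0.    0.89 -0.41]
shift units [0.001 0.001 0.174]
turn units [-0.0002  0.0003 -0.    ]
```

View pics/o5.png

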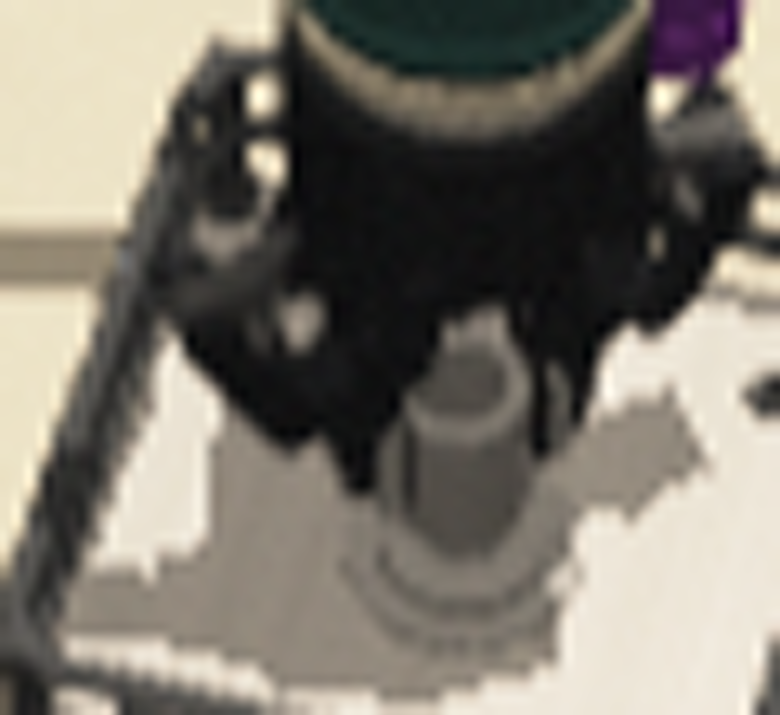

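Call:
move_arm:
  series: "0 0 0 0 0 0.03 -1;0 0 0 0 0 0.06 -1;0 0 0 0 0 0.09 -1;0 0 0 0 0 0.12 -1;0 0 0 0 0 0.15 -1;0 0 0 0 0 0.17 -1;0 0 0 0 0 0.185 -1;0 0 0 0 0 0.185 -1"

```text
time: 11.6
tool_pos: [0.4998, 0.0218, 0.0584]
tcp_rot: [-3.077, -0.635, 0.001]
wrist_force: [-3.6, 1.2, 4.3]
width: 0.373
```

```bash
python3 -c "
from ov import *
go((.4998,.0218,.0583),23.3)"
```

```text
t 11.6 pos [0.4998 0.0218 0.0584] yaw 23.31 tilt [-0.0008 -0.    ] F [-3.6  1.2  4.3] w 0.373 q [-0.01  0.15  2.14 -0.    0.85 -0.41]
shift units [-0.    -0.     0.001]
turn units [-0.0001  0.0004  0.0001]
```

Call:
move_arm:
  series: "0 0 0 -0.005 -0.002 0.0 -1;0 0 0 -0.009 -0.004 0.0 -1;0 0 0 -0.009 -0.004 0.01 -1;0 0 0 -0.009 -0.004 0.02 -1;0 0 0 -0.009 -0.004 0.03 -1;0 0 0 -0.009 -0.004 0.03 -1;0 0 0 -0.009 -0.004 0.03 -1;0 0 0 -0.009 -0.004 0.03 -1"

```text
time: 12.4
tool_pos: [0.4999, 0.0218, 0.0582]
tcp_rot: [3.077, 0.635, 0.001]
wrist_force: [-9.7, -0.3, 27.2]
width: 0.37
```

```bash
python3 -c "
from ov import *
go((.4998,.0218,.0583),23.3)
snap('side','side5')
overlay('side5',290,140,60,55,13,[],'o6')"
```

```text
t 12.4 pos [0.4999 0.0218 0.0582] yaw 23.31 tilt [ 0.0008 -0.0001] F [-9.7 -0.3 27.2] w 0.37 q [-0.01  0.15  2.14 -0.    0.85 -0.41]
shift units [-0.001 -0.    -0.001]
turn units [ 0.0002 -0.0003  0.0001]
```

View pics/o6.png

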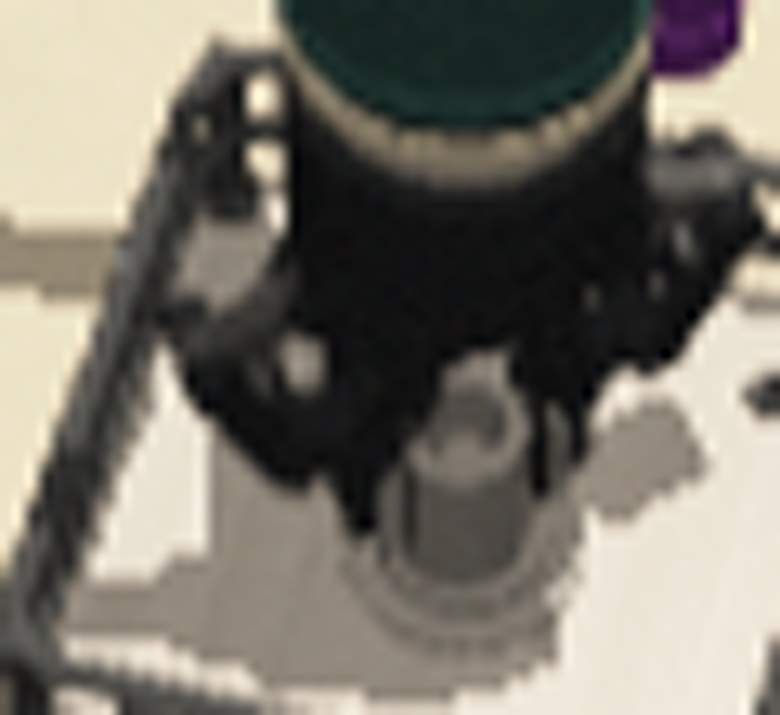

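Call:
move_arm:
  series: "0 0 0 0.009 0.004 -0.03 -1;0 0 0 0.009 0.004 -0.03 -1;0 0 0 0.009 0.004 -0.03 -0.1;0 0 0 0.009 0.004 -0.03 0.1;0 0 0 0.009 0.004 -0.03 0.4;0 0 0 0.009 0.004 -0.03 0.4;0 0 0 0.009 0.004 -0.03 0.4;0 0 0 0.009 0.004 -0.03 0.4"

```text
time: 13.25
tool_pos: [0.4999, 0.0218, 0.0577]
tcp_rot: [-3.077, -0.635, 0.0]
wrist_force: [-0.6, -0.8, 0.5]
width: 0.695
```

Call:
move_arm:
  series: "0 0 0 0 0 -0.1 0.4;0 0 0 0 0 -0.2 0.4;0 0 0 0 0 -0.32 0.4;0 0 0 0 0 -0.44 0.4;0 0 0 0 0 -0.56 0.4;0 0 0 0 0 -0.68 0.4;0 0 0 0 0 -0.82 0.4;0 0 0 0 0 -0.96 0.4"

```text
time: 14.05
tool_pos: [0.4999, 0.0218, 0.1551]
tcp_rot: [3.077, 0.635, 0.0]
wrist_force: [-0.1, 0.9, 1.2]
width: 0.699
```

```bash
python3 -c "
from ov import *
go((.5562,.2695,.16),-40)
snap('side','side6')
x,y=.4998,.0218
G=(0,255,0)
overlay('side6',270,120,100,90,8,[],'o7')"
```

```text
t 14.05 pos [0.4999 0.0218 0.1551] yaw 23.31 tilt [0.0002 0.    ] F [-0.1  0.9  1.2] w 0.699 q [-0.01  0.02  2.07  0.    1.05 -0.41]
shift units [ 1.497 -2.052 -0.049]
turn units [-0.000e+00 -1.000e-04  5.276e-01]
```

View pics/o7.png

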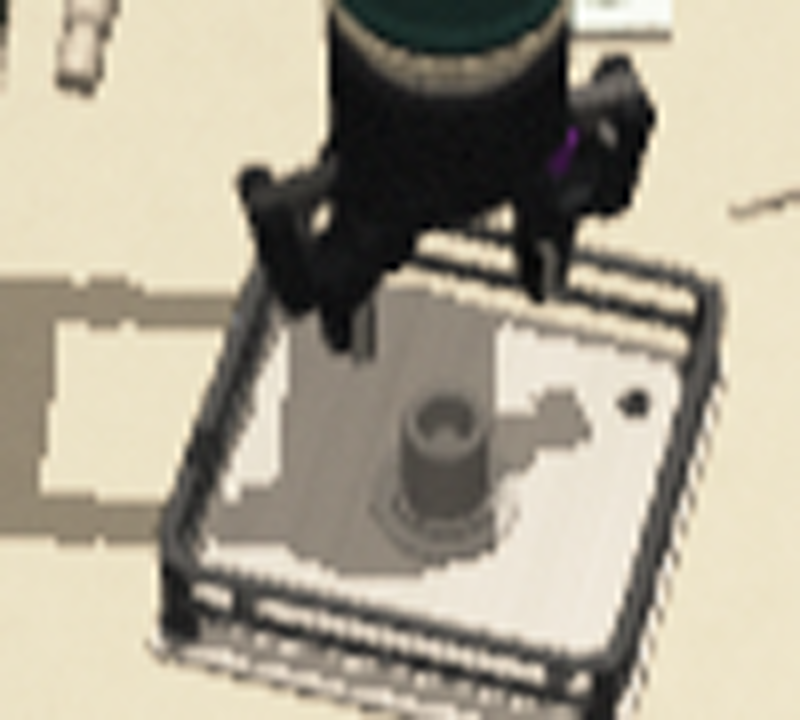

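Call:
move_arm:
  series: "0 0 0 0.06 -0.08 0 0.4;0 0 0 0.15 -0.2 0 0.4;0 0 0 0.25 -0.34 0 0.4;0 0 0 0.35 -0.48 0 0.4;0 0 0 0.45 -0.62 0 0.4;0 0 0 0.55 -0.76 0 0.4;0 0 0 0.65 -0.89 0 0.4;0 0 0 0.72 -0.99 0 0.4"

```text
time: 14.9
tool_pos: [0.5267, 0.143, 0.1529]
tcp_rot: [-3.076, -0.636, 0.002]
wrist_force: [0.7, 0.1, 0.2]
width: 0.7
```

Call:
move_arm:
  series: "0 0 0.06 0.09 -0.12 0 0.4;0 0 0.13 0.18 -0.25 0 0.4;0 0 0.2 0.28 -0.38 0 0.4;0 0 0.27 0.38 -0.52 0 0.4;0 0 0.34 0.48 -0.66 0 0.4;0 0 0.41 0.57 -0.79 0 0.4;0 0 0.47 0.65 -0.91 0 0.4;0 0 0.52 0.71 -0.99 0 0.4"

```text
time: 15.7
tool_pos: [0.5528, 0.2617, 0.1532]
tcp_rot: [2.958, -1.057, -0.001]
wrist_force: [-0.6, -1.5, -0.1]
width: 0.703
```

```bash
python3 -c "
from ov import *
go((.5557,.2696,.10),-40)
snap('side','side7');snap('top','top7')
overlay('side7',280,60,110,95,7,[],'o8')
overlay('top7',130,120,120,110,6,[],'o9')"
```

```text
t 15.7 pos [0.5528 0.2617 0.1532] yaw -39.33 tilt [-0.0007 -0.0001] F [-0.6 -1.5 -0.1] w 0.703 q [0.4  0.23 1.84 0.   1.07 1.09]
shift units [-0.027 -0.08   0.532]
turn units [0.0003 0.0002 0.0056]
```

View pics/o8.png

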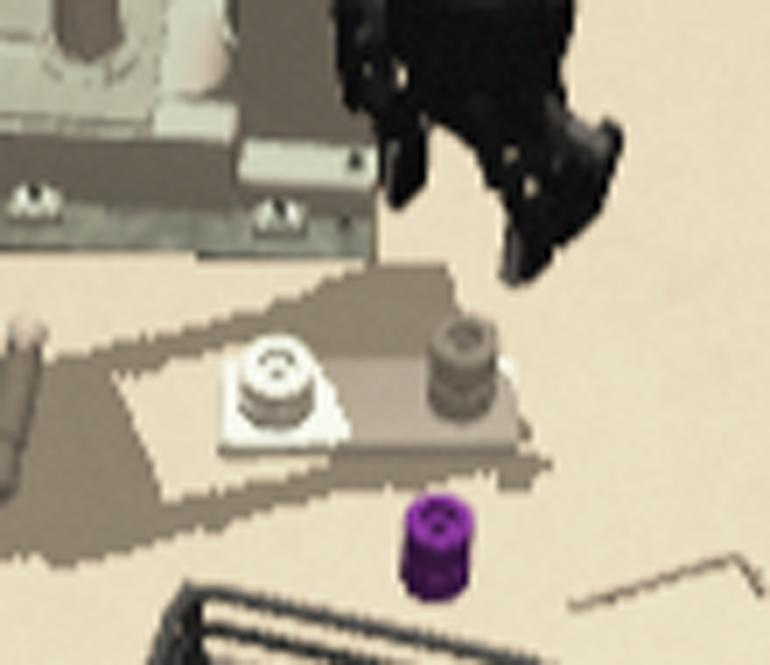

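View pics/o9.png

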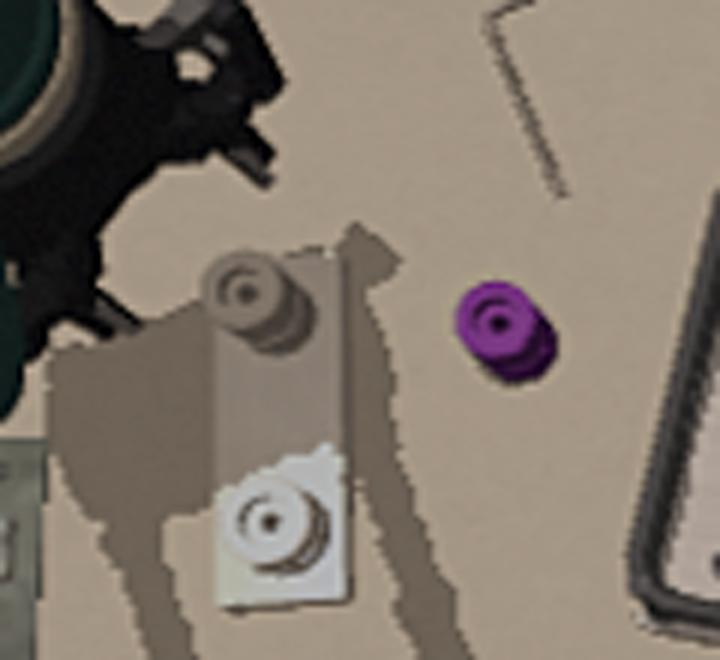

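View pics/top7.png

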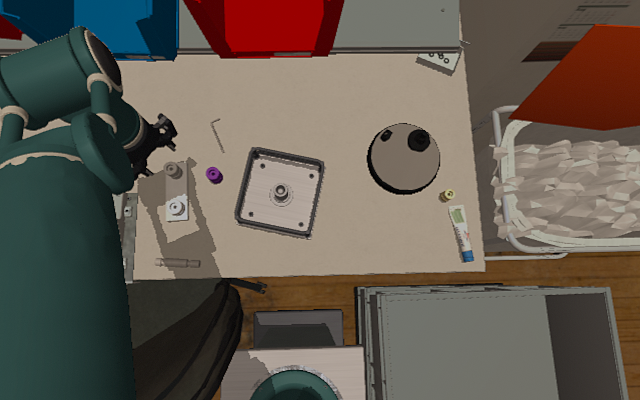

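```bash
python3 -c "
from h import *
t=load('top7');s=load('side7')
for z in(.131,.137): print(z,onz(t,(163.3,162.1),z).round(4),onz(s,(345.6,94.9),z).round(4))
c=lambda x0,y0,k,X,Y:(x0+(X+.5)/k-.5,y0+(Y+.5)/k-.5)
print(onz(t,c(130,120,6,243,292),.059).round(4),onz(s,c(280,60,7,464,341),.059).round(4))
"
```

```text
0.131 [0.5498 0.257  0.131 ] [0.5516 0.2637 0.131 ]
0.137 [0.548  0.2549 0.137 ] [0.5514 0.2584 0.137 ]
[0.5562 0.2673 0.059 ] [0.5559 0.2715 0.059 ]
```

Call:
move_arm:
  series: "0 0 0.005 -0.025 -0.083 0.05 0.4;0 0 0.005 -0.025 -0.083 0.2 0.4;0 0 0.005 -0.025 -0.083 0.35 0.4;0 0 0.005 -0.025 -0.083 0.5 0.4;0 0 0.005 -0.025 -0.083 0.65 0.4;0 0 0.005 -0.025 -0.083 0.78 0.4;0 0 0.005 -0.025 -0.083 0.88 0.4;0 0 0.005 -0.025 -0.083 0.95 0.4"

```text
time: 16.6
tool_pos: [0.5558, 0.2679, 0.0574]
tcp_rot: [2.954, -1.066, -0.002]
wrist_force: [-0.6, 0.5, 0.0]
width: 0.699
```

```bash
python3 -c "
from ov import *
go((.556,.2697,.048),-40)
snap('side','side8');snap('top','top8')
overlay('side8',280,60,110,95,7,[],'o8')
overlay('top8',130,120,120,110,6,[],'o9')"
```

```text
t 16.6 pos [0.5558 0.2679 0.0574] yaw -39.7 tilt [-0.0012 -0.0005] F [-0.6  0.5  0. ] w 0.699 q [ 0.41  0.34  1.89 -0.    0.91  1.1 ]
shift units [-0.01  -0.015  0.094]
turn units [0.0006 0.0003 0.0025]
```

View pics/o8.png

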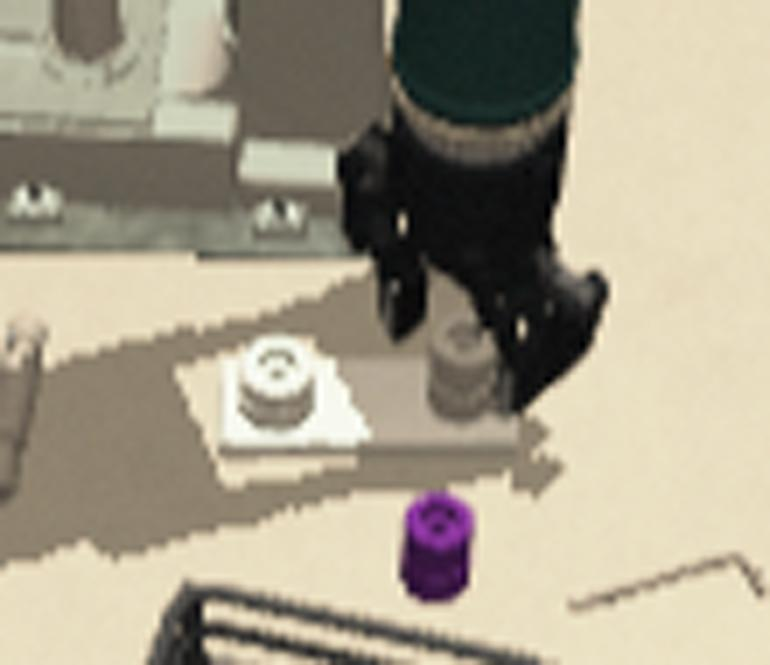

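View pics/o9.png

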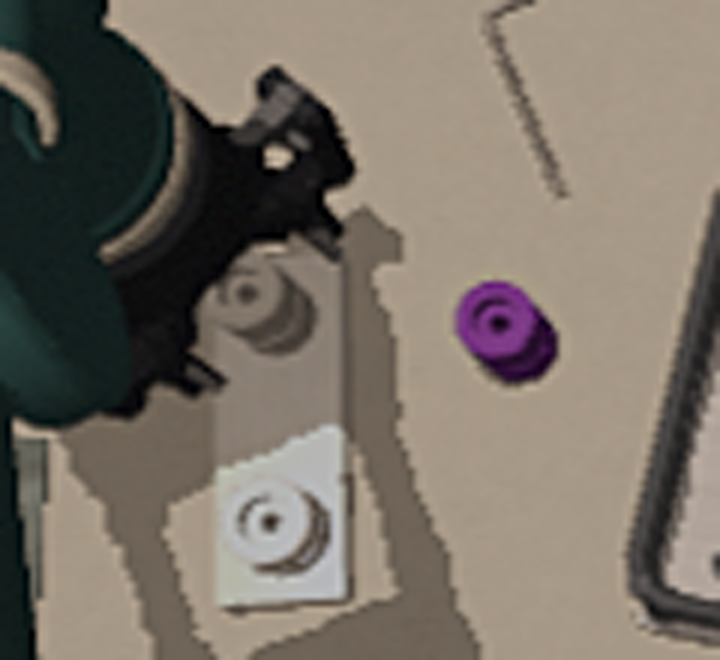

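Call:
move_arm:
  series: "0 0 0 -0.005 -0.01 0.03 0.4;0 0 0 -0.005 -0.01 0.06 0.4;0 0 0 -0.005 -0.01 0.09 0.4;0 0 0 -0.005 -0.01 0.09 0.2;0 0 0 -0.005 -0.01 0.09 0;0 0 0 -0.005 -0.01 0.09 -0.15;0 0 0 -0.005 -0.01 0.09 -0.25;0 0 0 -0.005 -0.01 0.09 -0.35"
  squeeze: 20

```text
time: 17.5
tool_pos: [0.5568, 0.2694, 0.0501]
tcp_rot: [-2.955, 1.066, -0.001]
wrist_force: [1.2, -0.2, 0.5]
width: 0.353
```

Call:
move_arm:
  series: "0 0 0 0 0 0 -0.6;0 0 0 0 0 0 -0.6;0 0 0 0 0 0 -0.6;0 0 0 0 0 0 -0.6;0 0 0 0 0 0 0.3;0 0 0 0 0 0 0.4;0 0 0 0 0 0 0.4;0 0 -0.06 0 0 0 0.4"

```text
time: 18.3
tool_pos: [0.5562, 0.2693, 0.0495]
tcp_rot: [3.017, -0.875, -0.001]
wrist_force: [-0.2, -0.1, -0.4]
width: 0.699
```

```bash
python3 -c "
from ov import *
go((.556,.2697,.048),50)"
```

```text
t 18.3 pos [0.5562 0.2693 0.0495] yaw -32.35 tilt [-0.0006 -0.0001] F [-0.2 -0.1 -0.4] w 0.699 q [0.41 0.35 1.89 0.   0.89 0.98]
shift units [-0.004 -0.002  0.015]
turn units [ 0.000e+00  3.000e-04 -6.862e-01]
```

Call:
move_arm:
  series: "0 0 -0.07 0 0 0 0.4;0 0 -0.14 0 0 0 0.4;0 0 -0.21 0 0 0 0.4;0 0 -0.28 0 0 0 0.4;0 0 -0.35 0 0 0 0.4;0 0 -0.42 0 0 0 0.4;0 0 -0.49 0 0 0 0.4;0 0 -0.56 0 0 0 0.4"

```text
time: 19.1
tool_pos: [0.5563, 0.2693, 0.0495]
tcp_rot: [-2.996, -0.946, 0.001]
wrist_force: [0.7, 0.2, -0.4]
width: 0.701
```

Call:
move_arm:
  series: "0 0 -0.06 0 0 0 0.4;0 0 -0.12 0 0 0 0.4;0 0 -0.12 0 0 0 0.2;0 0 -0.12 0 0 0 0;0 0 -0.12 0 0 0 -0.15;0 0 -0.12 0 0 0 -0.25;0 0 -0.12 0 0 0 -0.6;0 0 -0.12 0 0 0 -1"

```text
time: 19.9
tool_pos: [0.5569, 0.2696, 0.0501]
tcp_rot: [-2.858, -1.305, -0.002]
wrist_force: [0.9, 2.1, 0.8]
width: 0.357
```

Call:
move_arm:
  series: "0 0 0 0 0 0 -1;0 0 0 0 0 0 -1;0 0 0 0 0 0 -1;0 0 0 0 0 0 -1;0 0 0 0 0 0 -1;0 0 0 0 0 -0.1 -1;0 0 0 0 0 -0.2 -1;0 0 0 0 0 -0.3 -1"
  squeeze: 40

```text
time: 20.7
tool_pos: [0.5557, 0.2688, 0.0799]
tcp_rot: [2.857, 1.305, -0.003]
wrist_force: [0.4, -0.6, -2.2]
width: 0.349
```

```bash
python3 -c "
from ov import *
go((.4999,.0218,.16),50)
snap('side','side9')
overlay('side9',280,60,110,95,7,[],'o8')"
```

```text
t 20.7 pos [0.5557 0.2688 0.0799] yaw 49.11 tilt [-0.0018 -0.001 ] F [ 0.4 -0.6 -2.2] w 0.349 q [ 0.41  0.32  1.88 -0.    0.95 -0.45]
shift units [-2.234  1.195 -0.798]
turn units [-0.0003  0.0009 -0.0074]
```

View pics/o8.png

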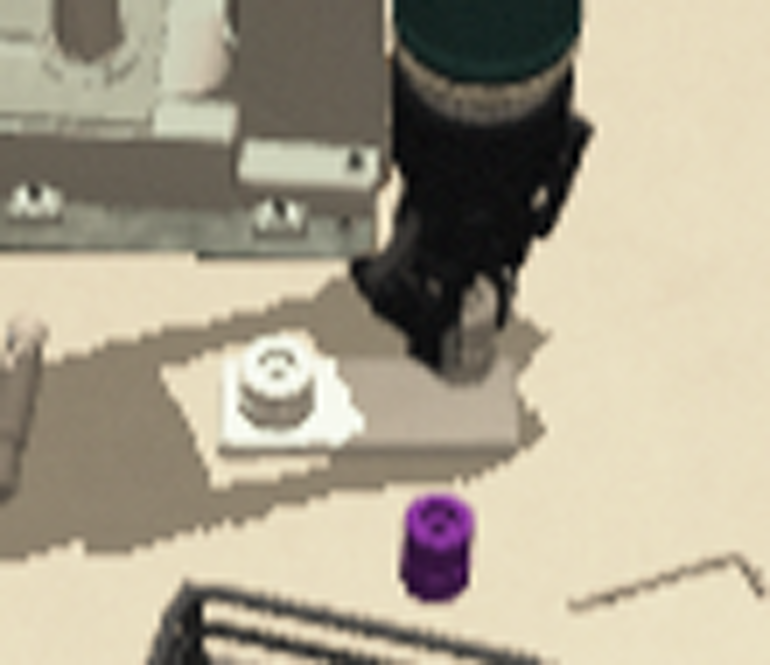

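Call:
move_arm:
  series: "0 0 0 0 0 -0.12 -1;0 0 0 -0.03 0.015 -0.25 -1;0 0 0 -0.1 0.05 -0.38 -1;0 0 0 -0.18 0.1 -0.52 -1;0 0 0 -0.28 0.15 -0.66 -1;0 0 0 -0.38 0.2 -0.78 -1;0 0 0 -0.48 0.26 -0.8 -1;0 0 0 -0.58 0.31 -0.8 -1"

```text
time: 21.55
tool_pos: [0.5421, 0.2041, 0.1606]
tcp_rot: [2.857, 1.305, 0.002]
wrist_force: [0.5, -0.2, -1.9]
width: 0.348
```

Call:
move_arm:
  series: "0 0 0 -0.11 0.06 0 -1;0 0 0 -0.22 0.12 0 -1;0 0 0 -0.34 0.18 0 -1;0 0 0 -0.46 0.25 0 -1;0 0 0 -0.58 0.31 0 -1;0 0 0 -0.7 0.37 0 -1;0 0 0 -0.82 0.44 0 -1;0 0 0 -0.94 0.5 0 -1"

```text
time: 22.35
tool_pos: [0.5181, 0.1003, 0.1598]
tcp_rot: [2.857, 1.305, 0.0]
wrist_force: [-0.7, -0.7, -2.3]
width: 0.347
```

```bash
python3 -c "
from ov import *
go((.4999,.0218,.16),49.1)"
```

```text
t 22.35 pos [0.5181 0.1003 0.1598] yaw 49.1 tilt [0.0002 0.    ] F [-0.7 -0.7 -2.3] w 0.347 q [ 0.14  0.07  2.01 -0.    1.06 -0.71]
shift units [-0.712  0.376 -0.002]
turn units [ 0.0001 -0.0001  0.    ]
```

Call:
move_arm:
  series: "0 0 0 -0.1 0.05 0 -1;0 0 0 -0.2 0.1 0 -1;0 0 0 -0.32 0.165 0 -1;0 0 0 -0.44 0.23 0 -1;0 0 0 -0.54 0.285 0 -1;0 0 0 -0.63 0.33 0 -1;0 0 0 -0.69 0.36 0 -1;0 0 0 -0.71 0.375 0 -1"

```text
time: 23.15
tool_pos: [0.4999, 0.0225, 0.1598]
tcp_rot: [-2.858, -1.304, 0.0]
wrist_force: [-0.0, 0.1, -1.8]
width: 0.346
```

Call:
move_arm:
  series: "0 0 0 0 0 0 -1;0 0 0 0 0 0.03 -1;0 0 0 0 0 0.08 -1;0 0 0 0 0 0.13 -1;0 0 0 0 0 0.17 -1;0 0 0 0 0 0.2 -1;0 0 0 0 0 0.2 -1;0 0 0 0 0 0.2 -1"

```text
time: 23.95
tool_pos: [0.5001, 0.0232, 0.1397]
tcp_rot: [-2.857, -1.305, 0.0]
wrist_force: [-0.3, 0.2, -1.4]
width: 0.346
```

Run:
```python
from ov import *
go((.4999,.0218,.1157),49.1)
snap('side','sideA'); snap('top','topA')
st=bot.read_state()['tool_pos']; x,y,z=st; b=z-.0357
G=(0,255,0);Rd=(0,0,255)
overlay('sideA',290,135,65,55,12,[],'oA')
overlay('sideA',290,135,65,55,12,[(ring(x,y,b,.0155),G),(ring(x,y,b+.045,.0155),G),(ring(.4999,.0218,.07,.016),Rd),(ring(.4999,.0218,.02,.016),Rd)],'oB')
overlay('topA',230,140,110,100,7,[],'oC')
```

```text
t 23.95 pos [0.5001 0.0232 0.1397] yaw 49.11 tilt [-0.0002  0.    ] F [-0.3  0.2 -1.4] w 0.346 q [-0.    0.04  2.09  0.    1.02 -0.86]
shift units [-0.012  0.008  0.24 ]
turn units [-0.0001  0.0001  0.0001]
```

View pics/oA.png

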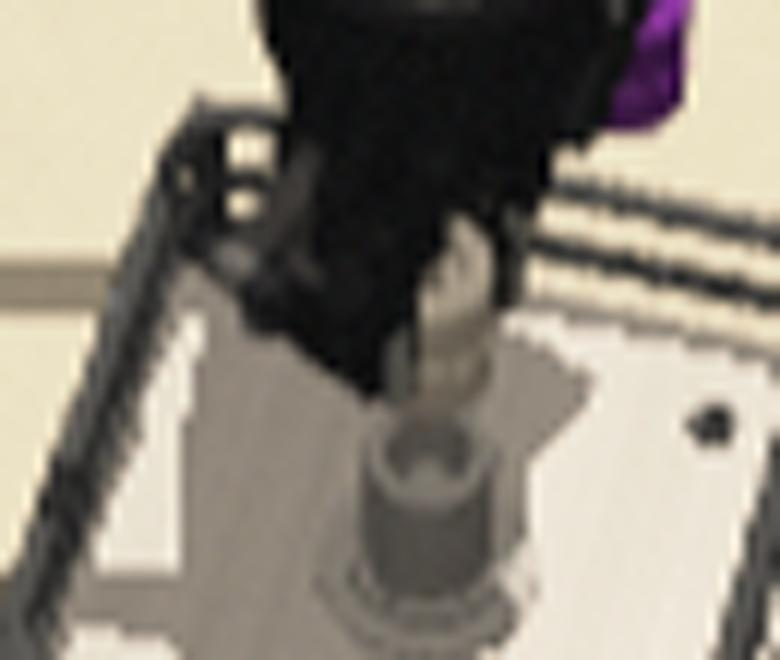

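View pics/oB.png

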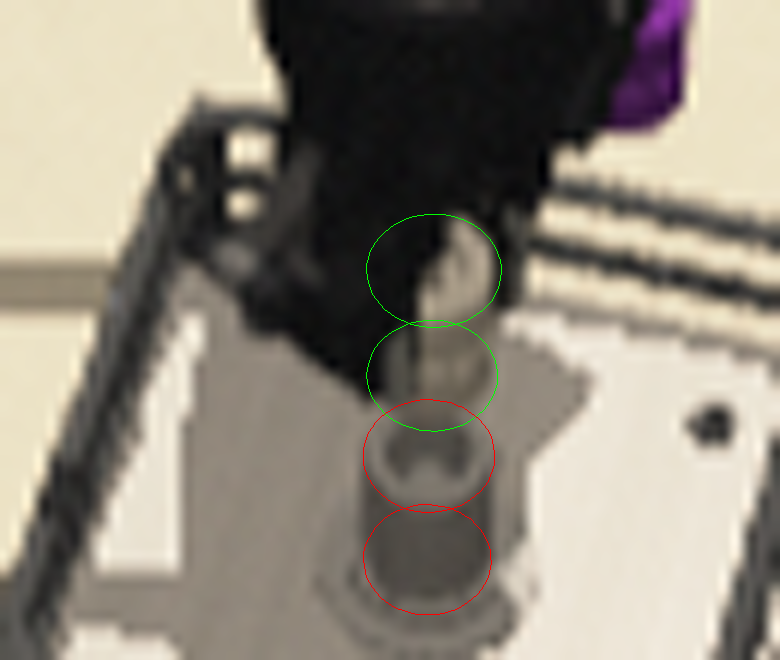

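View pics/oC.png

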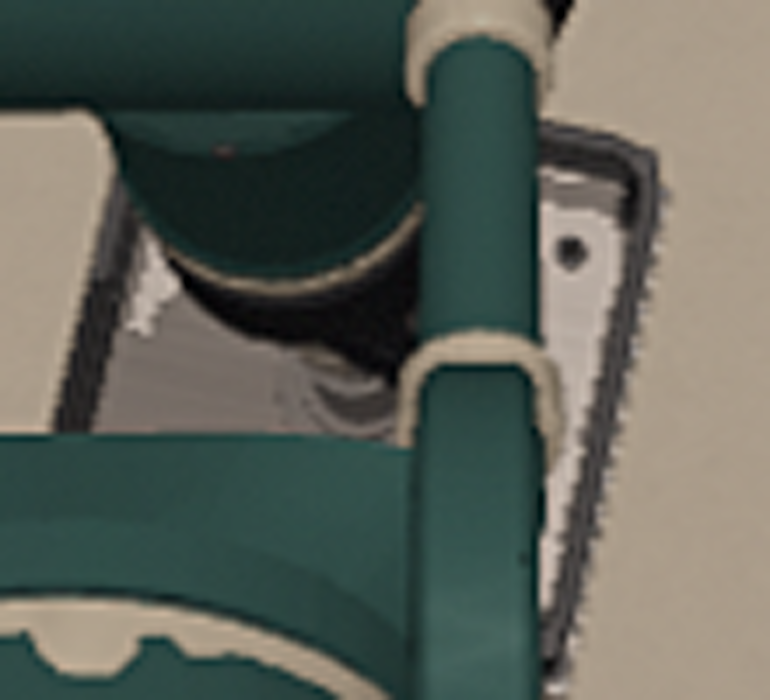

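Call:
move_arm:
  series: "0 0 0 -0.01 0.006 0.02 -1;0 0 0 -0.01 0.006 0.05 -1;0 0 0 -0.01 0.006 0.09 -1;0 0 0 -0.01 0.006 0.13 -1;0 0 0 -0.01 0.006 0.17 -1;0 0 0 -0.01 0.006 0.20 -1;0 0 0 -0.01 0.006 0.22 -1;0 0 0 -0.01 0.006 0.23 -1"

```text
time: 24.85
tool_pos: [0.4997, 0.0221, 0.1165]
tcp_rot: [-2.857, -1.305, 0.001]
wrist_force: [0.8, 0.1, -2.4]
width: 0.347
```

Call:
move_arm:
  series: "0 0 0 0 0 0 -1;0 0 0 0 0 0 -1;0 0 0 0 0 0 -1;0 0 0 0 0 0 -1;0 0 0 0 0 0 -1;0 0 0 0 0 0 -1;0 0 0 0 0 0 -1;0 0 0 0 0 0 -1"

```text
time: 25.65
tool_pos: [0.4999, 0.022, 0.1168]
tcp_rot: [-2.857, -1.306, 0.0]
wrist_force: [-0.4, -0.4, -3.0]
width: 0.346
```

Run:
```python
from ov import *
for i in range(2):
  go((.4999,.0218,.1157),49.1)
  snap('side','sideB%d'%i)
snap('top','topB')
overlay('sideB1',290,135,65,55,12,[],'oA')
```

```text
t 25.65 pos [0.4999 0.022  0.1168] yaw 49.11 tilt [-0. -0.] F [-0.4 -0.4 -3. ] w 0.346 q [-0.01  0.06  2.11 -0.    0.97 -0.86]
shift units [-0.002  0.002  0.011]
turn units [-0.      0.      0.0001]
t 25.7 pos [0.4999 0.022  0.1168] yaw 49.11 tilt [-0. -0.] F [-1.  -0.5 -2.8] w 0.346 q [-0.01  0.06  2.11 -0.    0.97 -0.86]
shift units [-0.002  0.002  0.011]
turn units [-0.      0.      0.0001]
```

View pics/oA.png

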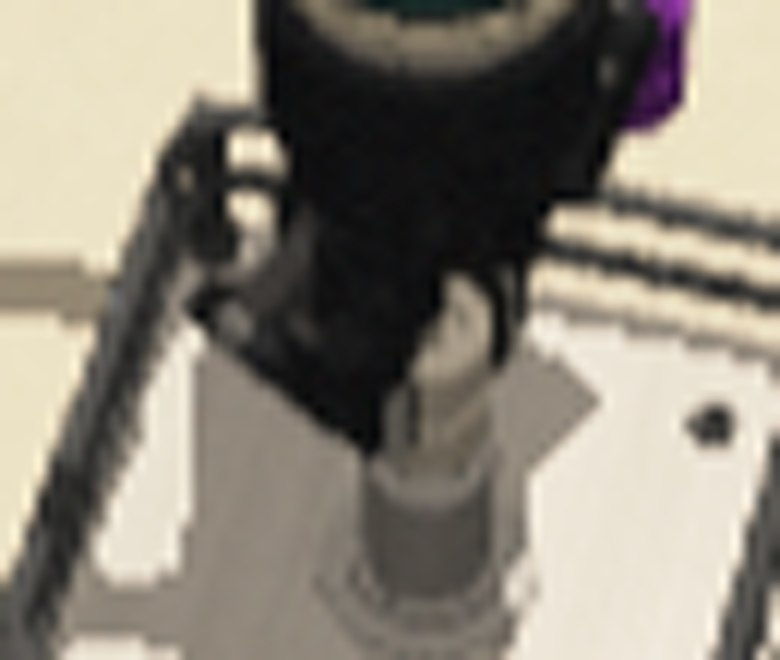

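View pics/topB.png

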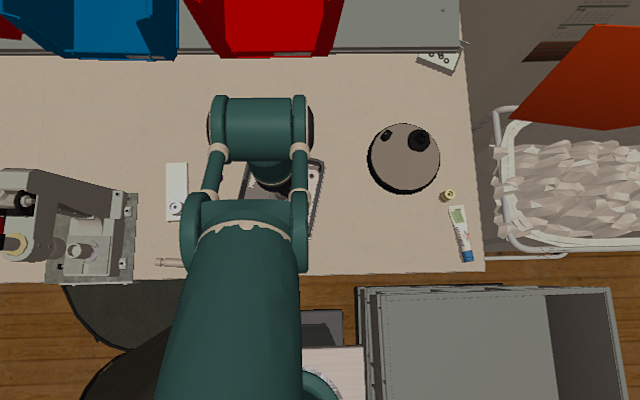

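Run:
```python
from h import *
print(bot.finish_job()); go((.4999,.0218,.1157),49.1)
```

```text
the job is handed in; nothing more can be done
None
the job is handed in; nothing more can be done
```

The sleeve is home on the spigot and released. The tall die is held upright about 11 mm above it, and I handed the job in at 25.75 s of the 61 s allowed. No verdict was reported.

**Sleeve:** I centred it in the jaws with two grips at right angles, lowered it onto the spigot and pressed it down with about 27 N. It stopped at tool height 0.0582 m against an expected 0.0583 m. The side picture after release shows it upright on the shoulder.

**Tall die:** I took it from the far end of the bar, again with two grips at right angles, and carried it over the rail with about 5 cm of clearance. At the last readings:
- The tool was steady at (0.4999, 0.0220, 0.1168), with no measurable tilt.
- The die's axis was about 0.2 mm from where the sleeve was released.
- The wrist showed only about the die's weight, with no sign of contact.
- The last side picture shows a clear gap, which I read as 12–13 mm.

**Disagreements and limits:**
- The two cameras differed by up to 6 mm in y, so I used the tool position at the sleeve grips to settle positions.
- A side force of about 10 N in x appeared while pressing the sleeve home. It disappeared on release.
- The arm blocked the top camera's view of the die and sleeve at the end, so the final centring rests on the side picture and the tool pose.
- The short and small dies looked unmoved in the last top picture. I compared them by eye only.

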